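Hang the ear defenders at their colour's end of the rail

ROBOT

A 6-joint arm with a two-finger parallel gripper is mounted at the origin on the work surface. World frame = base frame: x ahead of the robot, y to its left, z up, the work surface at z = 0. Lengths are in mm, angles in rad, forces in N, time in s.
With the tool pointing down it reaches from about 275 to 750 mm from the base axis. Payload 10.2 kg.
Tool frame: the origin (TCP) lies on the centre line of the jaws, within the pads' length; the fingertips stand 17 mm ahead of it and the grasp point (between the pads) lies 2 mm behind it; z points along the fingers, y is the line along which they close (so a half turn about z gives the same grasp; the last joint's range is limited). The gripper opens to 85 mm and grips with 20 to 120 N. Pads are 22 mm wide; open, the fingers measure 114 mm over their backs; the gripper's body (76 mm by 85 mm) begins 54 mm behind the grasp point. The pads swing forward as they close: fully open they stand 13 mm farther back than shut.
Start: joints at [-1.37, 0.313, 1.498, -0, 1.331, -0.223], TCP at [215.883, -478.567, 248.294] pointing down, gripper open.
Joint ranges: [-2.94, 2.94], [-0.97, 2.17], [0.19, 2.56], [-1.23, 4.37], [0.02, 3.11], [-2.88, 2.88]. Speed limits (rad/s): [2.39, 2.39, 3.01, 3.14, 3.14, 3.14].

INTERFACE

Orientations are given as a unit quaternion [w, x, y, z].
In Python, from rig import ctrl gives the robot as it stands. The module is installed in compiled form; this text tells all that it offers.
- The arm moves only by the shell command python3 -m jog 'ROWS' [FORCE]. ROWS is JSON, a list of rows, each an object with "delta_pos": the shift along the world's x, y, z in mm, a list of three; "angular": the turn, a rotation vector about the world's x, y, z in rad, a list of three; "fingers": the opening, from 0 (shut) to 1 (fully open). In form: [{"delta_pos": [tx, ty, tz], "angular": [rx, ry, rz], "fingers": fingers}, ...]. A call has 1 to 10 rows; each row is the pose to reach, as a shift and turn from the pose commanded when the call began; what a row does not reach only later rows make up. A row lasts 1/8 s, in which the tool goes at most 62.5 mm and 10.7 degrees, less where a joint would pass 70% of its speed; a pose out of reach is approached as far as the arm can. A call with a gripper value outside its range is refused whole. The fingers move at their own pace and stop on an object; FORCE is the grip in N (left out, the last holds). Time passes only in rows, so rows that repeat a pose let the fingers close. It gives the time, the measured TCP pose, the force, the opening and the grip force at its end, in the units of the state.
- ctrl.sense(): the state, without advancing time (a new reading comes with each control period).
- ctrl.capture(name): name is "side" or "top"; returns a dict with "pixels" (420x560x3 uint8, blue, green, red), "fx", "fy", "cx", "cy" (pixels), "dist" ([k1, k2, p1, p2, k3] as OpenCV has them; the pictures are not rectified), "R" (3x3) and "t" (3): a world point X has camera coordinates R X + t. Camera axes: x right, y down, z forward; pixel columns grow to the right and rows downward; lengths in mm; the calibration is good to about 2 mm. A picture is of the moment at which its call begins. There is no depth.
- ctrl.finish_job(): hands the job in; it is judged then, once.
The state is a dict: "time_s": time; "joints": joint angles; "dq": joint speeds; "tau": joint torques, N m; "eef_pos": TCP position; "ee_rot": TCP orientation; "force": force on the tool from outside, world axes, zero at the start; "wrist_torque": the same for the moment, N m; "grip_width": opening from 0.0 (shut) to 1.0 (fully open); "grip_force": force on a finger pad.
Only numpy, scipy, OpenCV 4.12 (cv2) and the standard library are available. Lean on these libraries where they do the work, as an engineer would, in place of code of your own. Each camera call takes 0.05 s, during which the arm holds its last target. There are 200 camera calls.

TASK

Each pair of ear defenders belongs on the short hanging rail, at the end marked by the block of its own colour. First push the blue pair along the bar, without lifting it off, until it is up against the collar at the blue end; then take the red pair from the table and lower it gently over the bar near the red end, so that its band lies squarely across the bar with one cup on either side. Leave both pairs hanging still and clear of each other, and do not disturb anything else on the table.

Things in the scene. Friction and masses are not known exactly. Their poses are not given: they have to be found in the camera images.
- red_muffs: red ear defenders, rigid, 0.2 kg, loose, standing on their cups on the table; origin midway between the undersides of the cups; x from cup to cup, y across the band, z up to the band. Overall 152 (x) x 64 (y) x 151 high. Boxy cups 64 (y) x 72 high; clear gap between their black cushions 69. A black band 24 wide arches over; underside of its flat top 125 up
- red_muffs_crown (a point): red pair: point on the underside of the band's flat top, in its middle, 125 above the pair's origin. It lies on the bar's top line when the pair hangs properly. Above it, band and a coloured grip block on it, 44 (x) x 26 (y), rise 26 to the top: this is what can be pinched or pushed; beyond the block the band slopes down to the cups
- blue_muffs: blue ear defenders, same shape, loose, already hanging over the bar; origin midway between the undersides of the cups; x from cup to cup, y across the band, z up to the band. Overall 152 (x) x 64 (y) x 151 high. Boxy cups 64 (y) x 72 high; clear gap between their black cushions 69. A black band 24 wide arches over; underside of its flat top 125 up
- blue_muffs_crown (a point): the same point of the blue pair. It lies on the bar's top line when the pair hangs properly. Above it, band and a coloured grip block on it, 44 (x) x 26 (y), rise 26 to the top: this is what can be pinched or pushed; beyond the block the band slopes down to the cups
- rail: fixed rail: black base 70 x 215 x 10, a post 14 thick under each end of a level steel bar, diameter 14, along own y, bar top 165 above the table. Bar 190 long between black end collars, diameter 30, 8 thick, rising 8 above the bar top. A pair against a collar has its middle 82 from the bar's middle. Origin: centre of the base's underside
- rail_top (a point): point on the top of the bar at the middle of its length, 165 above the rail's origin; axes as the rail's (y along the bar)
- red_marker: fixed red block on a thin black foot, 65 x 38 x 30 high, on the table just beyond one end of the rail (142 from its middle); it marks the red pair's end; which end differs from start to start. Origin at the centre of its underside
- blue_marker: fixed blue block, the same, just beyond the other end of the rail; it marks the blue pair's end
- paper_roll: loose roll of white paper towel standing upright, diameter 110, 240 tall; origin at the centre of its underside
- finish_bottle: loose amber bottle with black cap, diameter 62, 170 tall; origin at the centre of its underside
- turned_bowl: loose turned wooden bowl, diameter 120, 55 tall; origin at the centre of its underside
- wax_tin: loose yellow tin with brass-coloured lid, diameter 72, 55 tall; origin at the centre of its underside
- mug: loose white mug, diameter 80, 95 tall, with a handle; origin at the centre of its underside
- gouge: loose turning gouge lying on the table, red handle and steel shaft, about 315 long, 24 high; origin near the brass ferrule at the joint of handle (towards its own -x, 140 long) and shaft (towards +x, 175 long)
- sanding_block: loose cork sanding block, 110 x 65 x 35 high; origin at the centre of its underside

How it is judged:
By the outcome, as a careful person would: the job done as asked, in the order asked, and still so for the second after the job is handed in, with the robot touching nothing.
It also fails if it takes over 62 s, if anything falls off the work surface, if the arm or the gripper's body presses on something with over 40 N, if the wrist force passes 120 N, or if a joint passes its speed limit or range.

## Working session

There is one attempt and no reset: what is moved stays moved. The work goes in short steps, Python scripts to look and compute and a shell command to move; the robot and the scene stay as the last step left them, time stands still between calls to the robot, and variables do not carry over. Pictures are saved under pics/ and viewed, at most 13 in all, crops included, and the job is handed in when it is done.

```bash
mkdir -p pics
cat > h.py <<'E'
import numpy as np, cv2
from rig import ctrl
def cap(n,save=None):
    c=ctrl.capture(n)
    c['K']=np.array([[c['fx'],0,c['cx']],[0,c['fy'],c['cy']],[0,0,1.]]);c['R']=np.array(c['R']);c['t']=np.array(c['t']);c['dist']=np.array(c['dist'],float)
    c['pixels']=np.ascontiguousarray(c['pixels'])
    if save: cv2.imwrite('pics/'+save,c['pixels'])
    return c
def ray(c,uv):
    p=cv2.undistortPoints(np.array([[uv]],float),c['K'],c['dist'])[0,0]
    return -c['R'].T@c['t'], c['R'].T@np.array([p[0],p[1],1])
def plane(c,uv,z):
    o,d=ray(c,uv); return o+d*(z-o[2])/d[2]
def proj(c,X):
    return cv2.projectPoints(np.array(X,float).reshape(-1,1,3),cv2.Rodrigues(c['R'])[0],c['t'],c['K'],c['dist'])[0][:,0]
E
python3 - <<'E'
from h import *
for n in('side','top'):
    c=cap(n,n+'0.png'); print(n,-c['R'].T@c['t'],c['R'][2],c['fx'])
s=ctrl.sense();print(s['eef_pos'],s['ee_rot'],s['time_s'])
E
```

```text
side [ 506.86439353 -919.70550142  783.87481809] [ 0.07634962  0.80458176 -0.58891334] 441.08565174624135
top [ 444.71036738  -16.54169479 1186.16336237] [ 1.31143786e-01 -5.75060449e-04 -9.91363191e-01] 424.64475254475747
[ 215.83472046 -478.34657717  247.79161777] [-5.91318656e-04  9.77631309e-01  2.10325161e-01  5.52344478e-06] 0.1
```

View pics/side0.png

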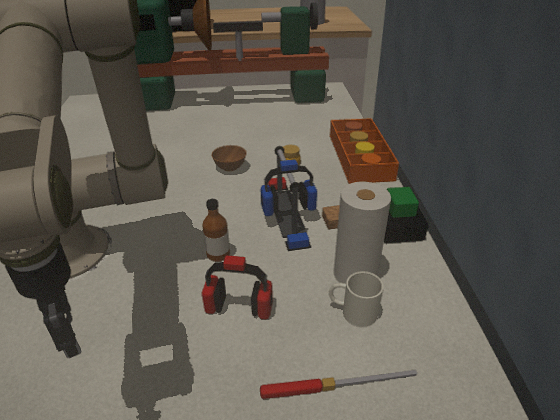

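View pics/top0.png

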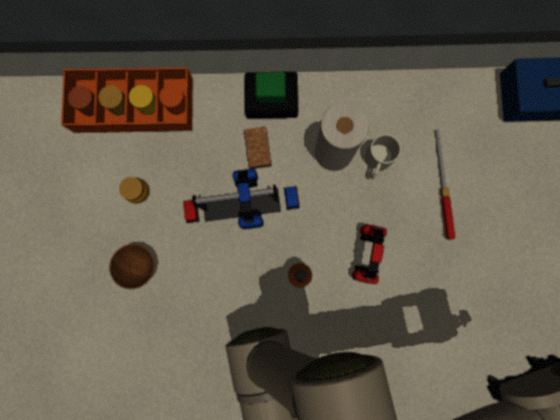

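The side view shows the red pair on the table at about (237,288) and the blue pair on the bar at about (289,190). In the top view the red marker is at (190,211), the blue marker at (291,197), the blue grip block at (245,195) and the red grip block at (378,254).

```bash
cat > m.py <<'E'
from h import *
def masks(c):
    h=cv2.cvtColor(c['pixels'],cv2.COLOR_BGR2HSV);H,S,V=cv2.split(h)
    return {'red':(((H<6)|(H>174))&(S>170)&(V>70)).astype(np.uint8),'blue':((H>105)&(H<130)&(S>140)&(V>50)).astype(np.uint8)}
def blobs(c,amin=25):
    for n,m in masks(c).items():
        k,l,st,ce=cv2.connectedComponentsWithStats(m)
        for i in range(1,k):
            if st[i,4]>=amin:
                pts=np.argwhere(l==i)[:,::-1].astype(np.float32)
                yield n,st[i],ce[i],cv2.minAreaRect(pts)
E
python3 - <<'E'
from m import *
for v in('top','side'):
    c=cap(v); print(v)
    for n,s,ce,r in blobs(c):
        if v=='top' and ce[1]<120: continue
        print(n,s,ce.round(1),'z30',plane(c,ce,30)[:2].round(),'z72',plane(c,ce,72)[:2].round(),'z151',plane(c,ce,151)[:2].round(),'z191',plane(c,ce,191)[:2].round(),[np.round(q,1) for q in r])
    cv2.imwrite('pics/c_%s.png'%v,cv2.resize(c['pixels'][150:300,170:400] if v=='top' else c['pixels'][130:330,180:340],None,fx=3.4 if v=='top' else 2.9,fy=3.4 if v=='top' else 2.9,interpolation=cv2.INTER_CUBIC))
E
```

```text
top
red [443 197  12  42 264] [448.5 217.3] z30 [ 563. -461.] z72 [ 559. -445.] z151 [ 551. -414.] z191 [ 547. -399.] [array([448.4, 217.4]), array([41.6,  6.5]), np.float64(82.4)]
red [184 201  12  20 189] [189.3 210.5] z30 [596. 246.] z72 [590. 237.] z151 [580. 219.] z191 [575. 210.] [array([189.6, 210.2]), array([18.9, 10.6]), np.float64(83.7)]
red [364 225   7   8  37] [366.5 228.3] z30 [ 537. -237.] z72 [ 534. -229.] z151 [ 528. -214.] z191 [ 525. -206.] [array([366.5, 228.5]), array([4.9, 7.6]), np.float64(26.6)]
red [371 244  12  19 172] [376.9 252.8] z30 [ 471. -262.] z72 [ 470. -253.] z151 [ 468. -236.] z191 [ 467. -228.] [array([377.1, 252.7]), array([ 9.8, 18.2]), np.float64(11.3)]
red [356 272  22  11 110] [365.3 278.2] z30 [ 403. -228.] z72 [ 405. -220.] z151 [ 408. -206.] z191 [ 409. -198.] [array([366.4, 277.6]), array([22.2,  7.8]), np.float64(12.5)]
blue [247 169   9  10  72] [251.  173.3] z30 [696.  76.] z72 [687.  73.] z151 [670.  67.] z191 [661.  63.] [array([251. , 173.5]), array([9., 8.]), np.float64(90.0)]
blue [234 172   4   8  29] [235.6 175.4] z30 [691. 119.
[... 1478 characters left out ...]
 np.float64(83.3)]
blue [281 160  16   6  70] [287.8 162.6] z30 [644. 352.] z72 [637. 281.] z151 [622. 148.] z191 [615.  81.] [array([288.3, 162.3]), array([ 4.7, 15.1]), np.float64(82.9)]
blue [261 185  11  14  72] [265.8 193. ] z30 [559. 180.] z72 [556. 118.] z151 [551.   3.] z191 [548. -55.] [array([265.2, 192.5]), array([13.3,  8.5]), np.float64(40.6)]
blue [307 186  10  10  54] [311.2 189.5] z30 [698. 184.] z72 [688. 123.] z151 [668.   7.] z191 [657. -51.] [array([311.4, 189.7]), array([8.5, 7.9]), np.float64(71.6)]
blue [288 232  21  11 145] [297.5 237. ] z30 [629. -34.] z72 [622. -84.] z151 [ 609. -176.] z191 [ 603. -223.] [array([297.7, 237.5]), array([ 8.7, 19.7]), np.float64(80.5)]
```

View pics/c_top.png

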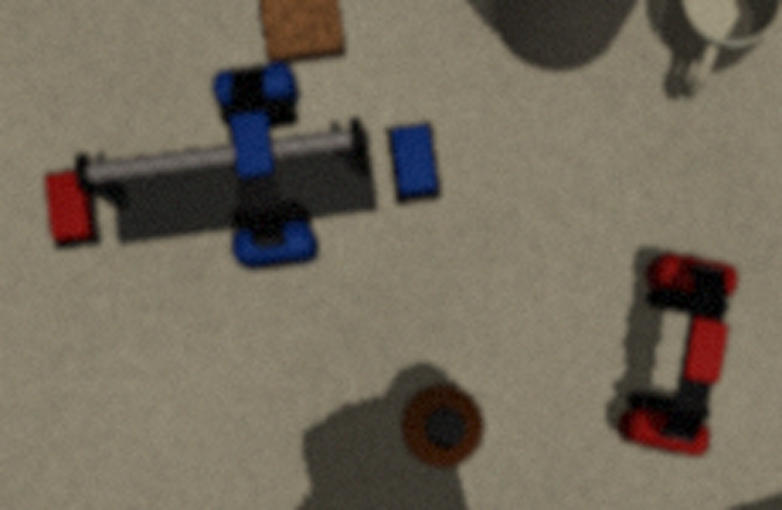

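The crop confirms the layout: bar from (85,165) to (355,135), blue block at (253,145), red block at (705,350). The rail's middle is at about (612,106), with its +y (red end) 0.114 rad counter-clockwise from world y. The blue crown is at s≈-25 and the collar stop is at -82. I'm moving to the red side of the blue block with the fingers shut.

```bash
R='[{"delta_pos":[393,609,60],"angular":[0,0,1.26],"fingers":0}'; python3 -m jog '[{"delta_pos":[30,45,50],"angular":[0,0,0.1],"fingers":0},{"delta_pos":[80,120,60],"angular":[0,0,0.25],"fingers":0},{"delta_pos":[393,609,60],"angular":[0,0,1.26],"fingers":0},{"delta_pos":[393,609,60],"angular":[0,0,1.26],"fingers":0},{"delta_pos":[393,609,60],"angular":[0,0,1.26],"fingers":0},{"delta_pos":[393,609,60],"angular":[0,0,1.26],"fingers":0},{"delta_pos":[393,609,60],"angular":[0,0,1.26],"fingers":0},{"delta_pos":[393,609,60],"angular":[0,0,1.26],"fingers":0},{"delta_pos":[393,609,60],"angular":[0,0,1.26],"fingers":0},{"delta_pos":[393,609,60],"angular":[0,0,1.26],"fingers":0}]'
```

```text
time_s: 1.45
eef_pos: [546.3, 33.6, 307.0]
ee_rot: [0.0, 0.666, 0.746, -0.0]
force: [0.8, -1.3, 0.9]
grip_width: -0.001
grip_force: 0.0
```

```bash
python3 -m jog '[{"delta_pos":[30,48,0],"angular":[0,0,0],"fingers":0},{"delta_pos":[50,78,0],"angular":[0,0,0],"fingers":0},{"delta_pos":[50,78,0],"angular":[0,0,0],"fingers":0},{"delta_pos":[50,78,0],"angular":[0,0,0],"fingers":0}]'
python3 - <<'E'
from m import *
c=cap('top','t1.png')
print(ctrl.sense()['eef_pos'])
for n,s,ce,r in blobs(c):
    if ce[1]>120: print(n,s,ce.round(1))
E
```

```text
time_s: 1.95
eef_pos: [595.2, 109.1, 306.8]
ee_rot: [-0.0, 0.666, 0.746, -0.0]
force: [0.0, -0.8, -0.4]
grip_width: -0.001
grip_force: 0.0
[595.18014508 108.83378806 307.09210275]
red [443 197  12  42 266] [448.5 217.5]
red [183 201  10  19 151] [188.1 209.8]
red [364 225   7   8  37] [366.5 228.3]
red [371 244  13  19 173] [377.  252.7]
red [356 272  22  11 108] [365.3 278.1]
blue [250 169   7   9  47] [252.5 173.4]
blue [245 185   6  16  61] [247.1 193.2]
blue [285 187  13  20 205] [291.2 196.8]
blue [245 216  17  11 114] [254.6 221.7]
```

```bash
python3 -m jog '[{"delta_pos":[14,25,0],"angular":[0,0,0],"fingers":0},{"delta_pos":[14,25,-20],"angular":[0,0,0],"fingers":0},{"delta_pos":[14,25,-55],"angular":[0,0,0],"fingers":0},{"delta_pos":[14,25,-90],"angular":[0,0,0],"fingers":0},{"delta_pos":[14,25,-108],"angular":[0,0,0],"fingers":0},{"delta_pos":[14,25,-113],"angular":[0,0,0],"fingers":0},{"delta_pos":[14,25,-113],"angular":[0,0,0],"fingers":0},{"delta_pos":[14,25,-113],"angular":[0,0,0],"fingers":0}]'
python3 - <<'E'
from m import *
c=cap('side','s1.png')
cv2.imwrite('pics/s1c.png',cv2.resize(c['pixels'][120:260,220:360],None,fx=4,fy=4,interpolation=cv2.INTER_CUBIC))
E
```

```text
time_s: 3.0
eef_pos: [609.8, 134.4, 195.2]
ee_rot: [0.001, 0.666, 0.746, 0.001]
force: [0.3, -0.2, -0.7]
grip_width: -0.002
grip_force: 0.0
```

View pics/s1c.png

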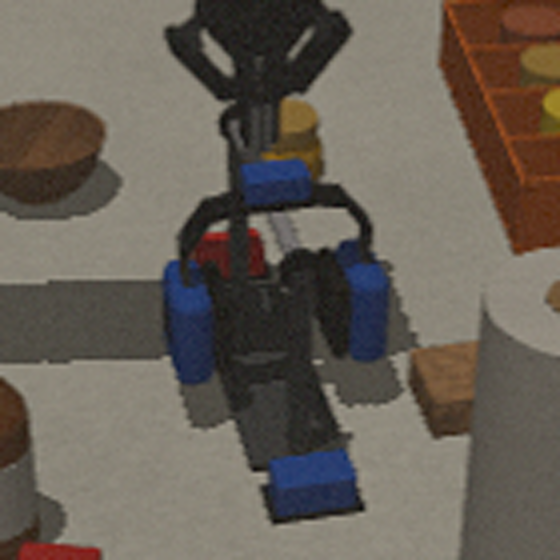

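The fingertips stand behind the blue block: block at crop (277,185), fingers at about (262,130), in line with the bar. I'm pushing slowly now.

```bash
python3 -m jog '[{"delta_pos":[1,-10,-2],"angular":[0,0,0],"fingers":0},{"delta_pos":[2.3,-20,-2],"angular":[0,0,0],"fingers":0},{"delta_pos":[2.7,-24,-2],"angular":[0,0,0],"fingers":0},{"delta_pos":[3.2,-28,-2],"angular":[0,0,0],"fingers":0},{"delta_pos":[3.7,-32,-2],"angular":[0,0,0],"fingers":0},{"delta_pos":[4.2,-37,-2],"angular":[0,0,0],"fingers":0},{"delta_pos":[4.8,-42,-2],"angular":[0,0,0],"fingers":0},{"delta_pos":[5.4,-47,-2],"angular":[0,0,0],"fingers":0},{"delta_pos":[5.9,-52,-2],"angular":[0,0,0],"fingers":0},{"delta_pos":[6.5,-57,-2],"angular":[0,0,0],"fingers":0}]'
python3 - <<'E'
from m import *
c=cap('side','s2.png')
for n,s,ce,r in blobs(c):
    if n=='blue': print(s,ce.round(1),plane(c,ce,188).round())
E
```

```text
time_s: 4.3
eef_pos: [616.0, 77.3, 192.1]
ee_rot: [0.0, 0.666, 0.746, 0.0]
force: [0.0, 4.0, 1.0]
grip_width: -0.006
grip_force: 1.6
[284 169  13   8  45] [289.2 171.5] [614.  40. 188.]
[263 192  12  27 132] [268.  202.7] [551. -91. 188.]
[309 193  11  14  71] [314.1 197.4] [660. -81. 188.]
[288 232  21  10 148] [297.4 237. ] [ 603. -220.  188.]
```

```bash
python3 -m jog '[{"delta_pos":[0.3,-3,0],"angular":[0,0,0],"fingers":0},{"delta_pos":[0.7,-6,0],"angular":[0,0,0],"fingers":0},{"delta_pos":[1.0,-9,0],"angular":[0,0,0],"fingers":0},{"delta_pos":[1.4,-12,0],"angular":[0,0,0],"fingers":0},{"delta_pos":[1.6,-14,0],"angular":[0,0,0],"fingers":0},{"delta_pos":[1.6,-14,0],"angular":[0,0,0],"fingers":0}]'
python3 - <<'E'
from m import *
c=cap('side','s3.png')
for n,s,ce,r in blobs(c):
    if n=='blue': print(s,ce.round(1),plane(c,ce,188).round())
cv2.imwrite('pics/s3c.png',cv2.resize(c['pixels'][120:260,220:360],None,fx=4,fy=4,interpolation=cv2.INTER_CUBIC))
E
```

```text
time_s: 5.1
eef_pos: [617.6, 63.3, 192.0]
ee_rot: [0.0, 0.666, 0.746, -0.0]
force: [0.3, 0.9, 0.7]
grip_width: -0.003
grip_force: 0.5
[284 171  13   8  41] [289.9 173.4] [615.  31. 188.]
[264 195  12  21 118] [269.  204.4] [552. -98. 188.]
[311 196  10   7  54] [315.8 199. ] [663. -88. 188.]
[288 233  21  10 150] [297.4 237.1] [ 603. -220.  188.]
```

View pics/s3c.png

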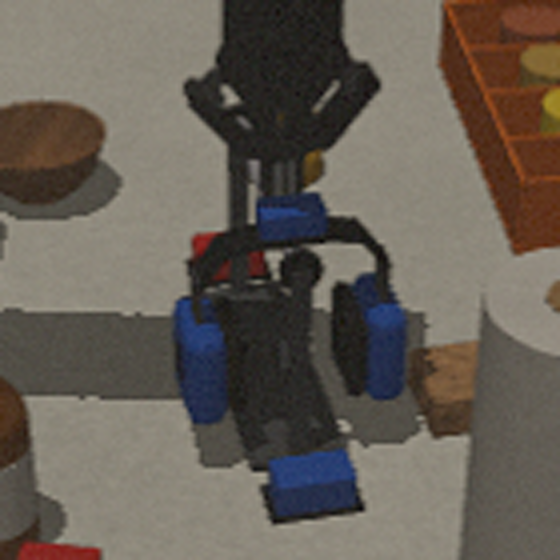

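The blue block at crop (292,217) is still short of the collar at (300,268), so I'll keep pushing.

```bash
python3 -m jog '[{"delta_pos":[0.3,-3,0],"angular":[0,0,0],"fingers":0},{"delta_pos":[0.7,-6,0],"angular":[0,0,0],"fingers":0},{"delta_pos":[1.0,-9,0],"angular":[0,0,0],"fingers":0},{"delta_pos":[1.3,-11,0],"angular":[0,0,0],"fingers":0},{"delta_pos":[1.4,-12,0],"angular":[0,0,0],"fingers":0}]'; python3 -m jog '[{"delta_pos":[0.2,-2,0],"angular":[0,0,0],"fingers":0},{"delta_pos":[0.2,-2,0],"angular":[0,0,0],"fingers":0}]';  python3 -m jog '[{"delta_pos":[0.2,-2,0],"angular":[0,0,0],"fingers":0},{"delta_pos":[0.2,-2,0],"angular":[0,0,0],"fingers":0}]'
```

```text
time_s: 5.78
eef_pos: [618.9, 51.7, 192.0]
ee_rot: [-0.0, 0.666, 0.746, 0.0]
force: [-0.9, 5.4, 1.9]
grip_width: 0.001
grip_force: 2.7
time_s: 6.02
eef_pos: [619.0, 51.3, 192.3]
ee_rot: [-0.001, 0.666, 0.746, 0.001]
force: [-0.4, 10.4, 2.6]
grip_width: -0.001
grip_force: 5.3
time_s: 6.28
eef_pos: [619.0, 50.8, 192.7]
ee_rot: [-0.002, 0.665, 0.746, 0.002]
force: [-3.2, 17.1, 5.1]
grip_width: -0.0
grip_force: 9.0
```

The TCP has stalled at s≈-55 and the force is rising, so the pair is against the collar. I'm backing off and rising, then looking.

```bash
python3 -m jog '[{"delta_pos":[-0.5,4,0],"angular":[0,0,0],"fingers":0},{"delta_pos":[-1.2,10,0],"angular":[0,0,0],"fingers":0},{"delta_pos":[-2.9,25,0],"angular":[0,0,0],"fingers":0},{"delta_pos":[-4.6,40,0],"angular":[0,0,0],"fingers":0},{"delta_pos":[-4.6,40,30],"angular":[0,0,0],"fingers":0},{"delta_pos":[-4.6,40,80],"angular":[0,0,0],"fingers":0},{"delta_pos":[-4.6,40,120],"angular":[0,0,0],"fingers":0},{"delta_pos":[-4.6,0,130],"angular":[0,0,0],"fingers":0.5},{"delta_pos":[-30,-50,130],"angular":[0,0,-0.1],"fingers":1}]'
python3 - <<'E'
from m import *
print(ctrl.sense()['eef_pos'])
c=cap('side','s4.png')
for n,s,ce,r in blobs(c):
    if n=='blue': print(s,ce.round(1),plane(c,ce,188).round())
cv2.imwrite('pics/s4c.png',cv2.resize(c['pixels'][120:260,220:360],None,fx=4,fy=4,interpolation=cv2.INTER_CUBIC))
E
```

```text
time_s: 7.4
eef_pos: [589.7, -2.3, 322.4]
ee_rot: [0.001, 0.703, 0.712, 0.0]
force: [0.8, -0.8, -0.7]
grip_width: 0.422
grip_force: 0.0
[589.7456707   -2.33919156 322.37107758]
[266 204  11   9  71] [270.8 207.2] [ 556. -109.  188.]
[287 232  22  11 160] [297.5 237.1] [ 603. -220.  188.]
```

View pics/s4c.png

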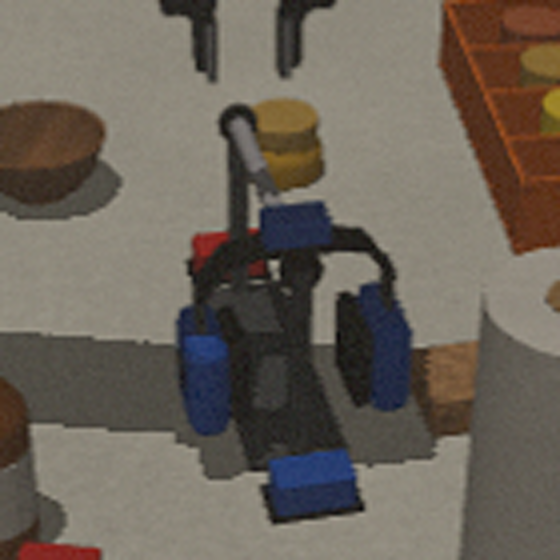

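The blue pair hangs squarely, with its block at crop (296,226) directly above the collar at (300,268). I'll check the gap numerically and refine the red pair's pose.

```bash
cat > b.py <<'E'
from m import *
a=0.1135; ey=np.array([-np.sin(a),np.cos(a),0]);ex=np.array([np.cos(a),np.sin(a),0]);O=np.array([612,106,0.])
def box(c,s,z0,z1):
    P=[O+ey*(s+i*13)+ex*j*22+[0,0,z] for i in(-1,1) for j in(-1,1) for z in(z0,z1)]
    q=proj(c,P); return q.min(0).round(1),q.max(0).round(1)
E
python3 - <<'E'
from b import *
for v in('side','top'):
    c=cap(v); img=c['pixels']
    h=cv2.cvtColor(img,cv2.COLOR_BGR2HSV)
    m=((h[...,0]>105)&(h[...,0]<130)&(h[...,1]>120)&(h[...,2]>30)).astype(np.uint8)
    k,l,st,ce=cv2.connectedComponentsWithStats(m)
    print(v,[ (list(map(int,st[i])),ce[i].round(1).tolist()) for i in range(1,k) if st[i,4]>30 and st[i,0]<330 and st[i,1]>150])
    for s in(-82,-72): print(s,box(c,s,171,191))
c=cap('top')
for n,s,ce,r in blobs(c):
    if n=='red': print(s,ce.round(1),np.round(r[0],1),np.round(r[1],1),r[2],plane(c,ce,72).round())
m=masks(c)['red']; k,l,st,ce=cv2.connectedComponentsWithStats(m)
# block outline of red pair -> z 151
i=l[252,377]; pts=np.argwhere(l==i)[:,::-1].astype(float)
w=np.array([plane(c,p,151)[:2] for p in pts],np.float32); print('red block top',cv2.minAreaRect(w),w.mean(0))
c=cap('side'); m=masks(c)['red']; k,l,st,ce=cv2.connectedComponentsWithStats(m)
for j in range(1,k):
    if st[j,4]>30: print(st[j],ce[j].round(1), plane(c,ce[j],141).round())
E
```

```text
side [([313, 200, 9, 22, 95], [317.4, 210.8]), ([266, 204, 11, 24, 184], [271.1, 214.8]), ([287, 232, 22, 17, 250], [297.8, 239.4])]
-82 (array([283.1, 170. ]), array([302.3, 184. ]))
-72 (array([282.3, 168.1]), array([301.4, 181.9]))
top [([288, 199, 10, 9, 74], [292.8, 203.0]), ([261, 215, 13, 8, 41], [264.9, 218.4])]
-82 (array([261. , 179.8]), array([274.4, 200.6]))
-72 (array([256.8, 180.4]), array([270.3, 201.1]))
[443 197  12  42 268] [448.5 217.5] [448.5 217.4] [41.6  6.5] 81.8698959350586 [ 559. -445.   72.]
[184 201  12  20 187] [189.4 210.5] [189.6 210.2] [18.9 10.5] 83.6598129272461 [590. 237.  72.]
[364 225   7   8  37] [366.5 228.3] [366.5 228.5] [4.9 7.6] 26.56505012512207 [ 534. -229.   72.]
[371 244  12  19 172] [377.  252.6] [377.1 252.6] [ 9.8 18. ] 11.309932708740234 [ 470. -253.   72.]
[356 272  22  11 106] [365.2 278.1] [366.4 277.6] [22.2  7.7] 12.528807640075684 [ 405. -220.   72.]
red block top ((468.29425048828125, -236.82852172851562), (23.520231246948242, 43.937705993652344), 76.02721405029297) [ 468.22678 -236.58441]
[269 178   8   7  31] [271.7 180.5] [571.  75. 141.]
[223 255  22  14 196] [233.4 261. ] [ 466. -229.  141.]
[202 284  12  13  87] [207.5 290.3] [ 414. -309.  141.]
[258 289  12  14  97] [262.7 295.6] [ 522. -333.  141.]
[260 379  62  19 638] [290.9 387.2] [ 555. -535.  141.]
```

The blue block outline (x 285–302, y 170–182) fits s≈-82. The red block is centred at about (468,-236) with its long axis at about -0.21 rad. I'm going above it with the fingers open.

```bash
python3 -m jog '[{"delta_pos":[-20,-38,0],"angular":[0,0,-0.05],"fingers":1},{"delta_pos":[-45,-87,0],"angular":[0,0,-0.1],"fingers":1},{"delta_pos":[-71,-137,0],"angular":[0,0,-0.15],"fingers":1},{"delta_pos":[-97,-187,-20],"angular":[0,0,-0.2],"fingers":1},{"delta_pos":[-115,-222,-60],"angular":[0,0,-0.22],"fingers":1},{"delta_pos":[-122,-234,-100],"angular":[0,0,-0.22],"fingers":1},{"delta_pos":[-122,-234,-122],"angular":[0,0,-0.22],"fingers":1},{"delta_pos":[-122,-234,-122],"angular":[0,0,-0.22],"fingers":1},{"delta_pos":[-122,-234,-122],"angular":[0,0,-0.22],"fingers":1}]' 30
python3 - <<'E'
from b import *
s=ctrl.sense();print(s['eef_pos'])
c=cap('side','s5.png')
m=masks(c)['red']; k,l,st,ce=cv2.connectedComponentsWithStats(m)
for j in range(1,k):
    if st[j,4]>30: print(st[j],ce[j].round(1), plane(c,ce[j],146).round())
print(proj(c,[[468,-236,151],np.array(s['eef_pos'])-[0,0,17]]))
cv2.imwrite('pics/s5c.png',cv2.resize(c['pixels'][180:340,150:330],None,fx=3.7,fy=3.7,interpolation=cv2.INTER_CUBIC))
E
```

```text
time_s: 8.78
eef_pos: [468.3, -236.0, 201.1]
ee_rot: [0.001, 0.776, 0.631, 0.0]
force: [-0.6, 0.0, 1.3]
grip_width: 1.003
grip_force: 0.0
[ 468.31435187 -236.02286369  201.12408968]
[269 178   8   8  34] [271.5 180.9] [570.  66. 146.]
[223 256  20  15 112] [229.8 263.9] [ 459. -243.  146.]
[203 285  12  13  87] [207.7 290.5] [ 416. -314.  146.]
[257 290  13  15 109] [262.8 296.6] [ 522. -340.  146.]
[261 379  61  17 593] [291.8 386.8] [ 556. -537.  146.]
[[233.91257575 259.67190294]
 [232.91415087 247.7954589 ]]
```

View pics/s5c.png

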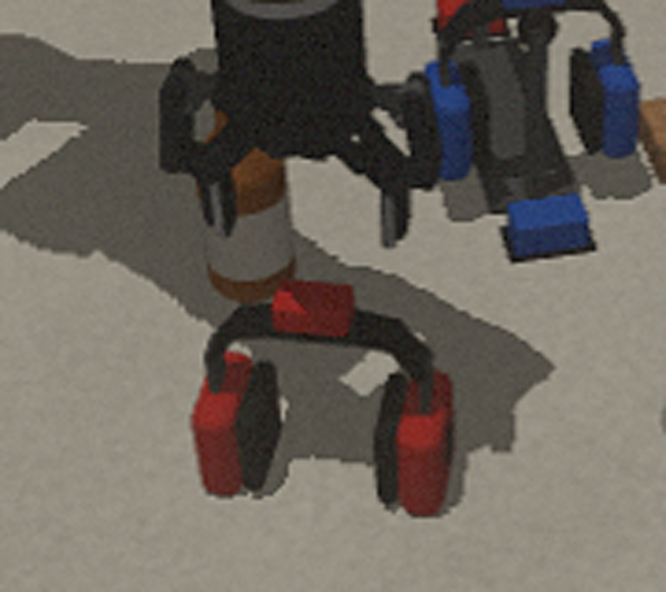

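The fingers, at crop (218,220) and (395,235), straddle the red block at (314,308), so I'm descending.

```bash
python3 -m jog '[{"delta_pos":[0,0,-20],"angular":[0,0,0],"fingers":1},{"delta_pos":[0,0,-38],"angular":[0,0,0],"fingers":1},{"delta_pos":[0,0,-47],"angular":[0,0,0],"fingers":1},{"delta_pos":[0,0,-52],"angular":[0,0,0],"fingers":1},{"delta_pos":[0,0,-52],"angular":[0,0,0],"fingers":1}]' 30
python3 -m jog '[{"delta_pos":[0,0,0],"angular":[0,0,0],"fingers":0.3},{"delta_pos":[0,0,0],"angular":[0,0,0],"fingers":0.3},{"delta_pos":[0,0,0],"angular":[0,0,0],"fingers":0.3},{"delta_pos":[0,0,0],"angular":[0,0,0],"fingers":0.3},{"delta_pos":[0,0,0],"angular":[0,0,0],"fingers":0.3},{"delta_pos":[0,0,0],"angular":[0,0,0],"fingers":0.3}]' 30
```

```text
time_s: 9.45
eef_pos: [467.6, -236.4, 148.4]
ee_rot: [0.0, 0.776, 0.63, 0.0]
force: [-0.8, -0.6, -0.9]
grip_width: 0.996
grip_force: 0.0
time_s: 10.2
eef_pos: [467.4, -236.6, 148.5]
ee_rot: [0.0, 0.776, 0.63, -0.0]
force: [-3.1, -0.5, 5.4]
grip_width: 0.51
grip_force: 32.5
```

```bash
python3 -m jog '[{"delta_pos":[0,0,5],"angular":[0,0,0],"fingers":0.3},{"delta_pos":[0,0,15],"angular":[0,0,0],"fingers":0.3},{"delta_pos":[0,0,35],"angular":[0,0,0],"fingers":0.3},{"delta_pos":[0,0,65],"angular":[0,0,0],"fingers":0.3},{"delta_pos":[0,0,100],"angular":[0,0,0],"fingers":0.3},{"delta_pos":[0,0,135],"angular":[0,0,0],"fingers":0.3},{"delta_pos":[0,0,170],"angular":[0,0,0],"fingers":0.3},{"delta_pos":[0,0,200],"angular":[0,0,0],"fingers":0.3},{"delta_pos":[0,0,220],"angular":[0,0,0],"fingers":0.3},{"delta_pos":[0,0,225],"angular":[0,0,0],"fingers":0.3}]'
python3 - <<'E'
from b import *
s=ctrl.sense();print(s['eef_pos'],s['grip_width'])
c=cap('side','s6.png')
cv2.imwrite('pics/s6c.png',cv2.resize(c['pixels'][60:330,120:350],None,fx=2.2,fy=2.2,interpolation=cv2.INTER_CUBIC))
E
```

```text
time_s: 11.45
eef_pos: [467.4, -236.4, 374.3]
ee_rot: [0.001, 0.776, 0.63, 0.0]
force: [0.2, 0.3, -3.4]
grip_width: 0.506
grip_force: 31.7
[ 467.43958144 -236.38275707  374.26705423] 0.506096031453603
```

View pics/s6c.png

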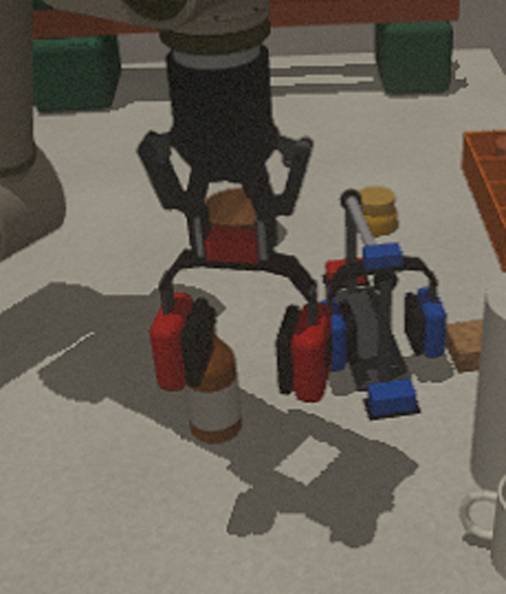

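The red pair is held level, block at crop (230,240), with no tilt. I'm carrying it above the bar at s≈+68.

```bash
python3 -m jog '[{"delta_pos":[5,15,0],"angular":[0,0,0.01],"fingers":0.3},{"delta_pos":[16,48,0],"angular":[0,0,0.04],"fingers":0.3},{"delta_pos":[31,92,0],"angular":[0,0,0.08],"fingers":0.3},{"delta_pos":[47,140,0],"angular":[0,0,0.12],"fingers":0.3},{"delta_pos":[64,190,0],"angular":[0,0,0.16],"fingers":0.3},{"delta_pos":[80,240,0],"angular":[0,0,0.2],"fingers":0.3},{"delta_pos":[97,290,0],"angular":[0,0,0.24],"fingers":0.3},{"delta_pos":[113,338,0],"angular":[0,0,0.28],"fingers":0.3},{"delta_pos":[126,378,0],"angular":[0,0,0.31],"fingers":0.3},{"delta_pos":[133,400,0],"angular":[0,0,0.32],"fingers":0.3}]'
python3 -m jog '[{"delta_pos":[4,10,0],"angular":[0,0,0],"fingers":0.3},{"delta_pos":[4,10,0],"angular":[0,0,0],"fingers":0.3},{"delta_pos":[4,10,0],"angular":[0,0,0],"fingers":0.3}]'
python3 - <<'E'
from b import *
s=ctrl.sense();print(s['eef_pos'],s['ee_rot'])
c=cap('side','s7.png')
img=c['pixels'].copy()
p=np.array(s['eef_pos'])
X=[O+ey*t+[0,0,165] for t in(-95,0,68,95)]
print(proj(c,X).round(1).tolist(),'red block mid',proj(c,[p+[0,0,-8]]).round(1))
for n,st,ce,r in blobs(c):
    if n=='red': print(st,ce.round(1))
cv2.imwrite('pics/s7c.png',cv2.resize(img[20:250,200:360],None,fx=2.6,fy=2.6,interpolation=cv2.INTER_CUBIC))
E
```

```text
time_s: 12.75
eef_pos: [600.0, 166.8, 371.6]
ee_rot: [-0.001, 0.665, 0.747, -0.001]
force: [0.3, -0.8, -1.1]
grip_width: 0.508
grip_force: 31.8
time_s: 13.12
eef_pos: [604.2, 172.9, 373.0]
ee_rot: [-0.0, 0.666, 0.746, -0.0]
force: [0.1, -0.1, -3.0]
grip_width: 0.508
grip_force: 31.8
[604.22490906 172.87470042 373.02969109] [-1.85522778e-05  6.66398109e-01  7.45596092e-01 -1.69086233e-04]
[[293.7, 185.0], [285.7, 166.2], [280.6, 154.1], [278.7, 149.6]] red block mid [[280.1  86.9]]
[255 118   8  11  28] [258.7 122.7]
[260 379  62  18 636] [291.3 387.1]
```

View pics/s7c.png

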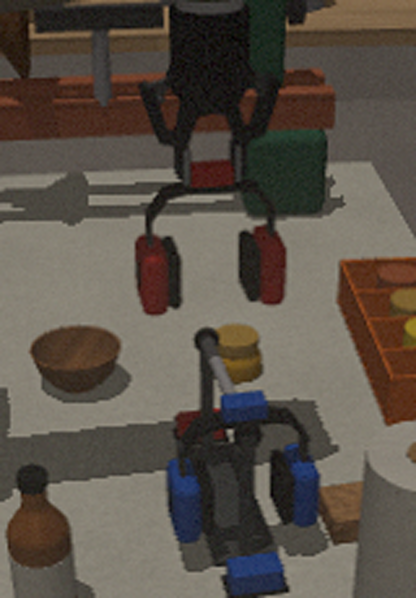

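The bar's far collar, at crop (207,338), lies beneath the middle of the cup gap (210,265). I'm lowering.

```bash
python3 -m jog '[{"delta_pos":[0,0,-10],"angular":[0,0,0],"fingers":0.3},{"delta_pos":[0,0,-30],"angular":[0,0,0],"fingers":0.3},{"delta_pos":[0,0,-55],"angular":[0,0,0],"fingers":0.3},{"delta_pos":[0,0,-80],"angular":[0,0,0],"fingers":0.3},{"delta_pos":[0,0,-105],"angular":[0,0,0],"fingers":0.3},{"delta_pos":[0,0,-130],"angular":[0,0,0],"fingers":0.3},{"delta_pos":[0,0,-150],"angular":[0,0,0],"fingers":0.3},{"delta_pos":[0,0,-165],"angular":[0,0,0],"fingers":0.3},{"delta_pos":[0,0,-173],"angular":[0,0,0],"fingers":0.3},{"delta_pos":[0,0,-177],"angular":[0,0,0],"fingers":0.3}]'
python3 -m jog '[{"delta_pos":[0,0,-2],"angular":[0,0,0],"fingers":0.3},{"delta_pos":[0,0,-4],"angular":[0,0,0],"fingers":0.3},{"delta_pos":[0,0,-5],"angular":[0,0,0],"fingers":0.3},{"delta_pos":[0,0,-5],"angular":[0,0,0],"fingers":0.3}]'
```

```text
time_s: 14.42
eef_pos: [604.4, 173.5, 196.0]
ee_rot: [0.0, 0.666, 0.746, 0.0]
force: [-0.2, 0.3, -2.5]
grip_width: 0.507
grip_force: 31.7
time_s: 14.92
eef_pos: [604.4, 173.6, 191.1]
ee_rot: [0.0, 0.666, 0.746, 0.0]
force: [-0.3, 0.9, -1.8]
grip_width: 0.505
grip_force: 31.7
```

```bash
python3 -m jog '[{"delta_pos":[0,0,-1],"angular":[0,0,0],"fingers":0.3},{"delta_pos":[0,0,-1.5],"angular":[0,0,0],"fingers":0.3},{"delta_pos":[0,0,-1.5],"angular":[0,0,0],"fingers":0.3}]'; python3 -m jog '[{"delta_pos":[0,0,-1],"angular":[0,0,0],"fingers":0.3},{"delta_pos":[0,0,-1.5],"angular":[0,0,0],"fingers":0.3},{"delta_pos":[0,0,-1.5],"angular":[0,0,0],"fingers":0.3}]'
python3 - <<'E'
from b import *
c=cap('side','s8.png')
cv2.imwrite('pics/s8c.png',cv2.resize(c['pixels'][90:240,220:370],None,fx=3.6,fy=3.6,interpolation=cv2.INTER_CUBIC))
E
```

```text
time_s: 15.3
eef_pos: [604.4, 173.6, 189.5]
ee_rot: [-0.0, 0.666, 0.746, -0.0]
force: [-0.8, 0.1, -2.4]
grip_width: 0.506
grip_force: 31.8
time_s: 15.68
eef_pos: [604.4, 173.6, 188.2]
ee_rot: [0.0, 0.666, 0.746, 0.0]
force: [-1.1, -0.1, -1.1]
grip_width: 0.506
grip_force: 32.0
```

View pics/s8c.png

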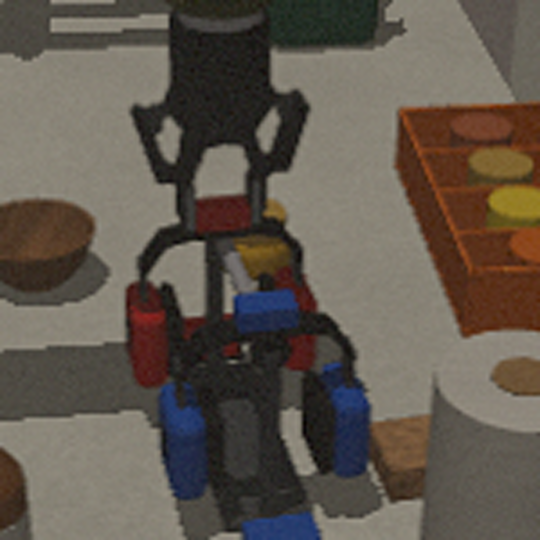

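The red pair straddles the bar, block at crop (224,212), just touching or about to. I'm going down a little further until the force turns upward.

```bash
python3 -m jog '[{"delta_pos":[0,0,-0.5],"angular":[0,0,0],"fingers":0.3},{"delta_pos":[0,0,-1],"angular":[0,0,0],"fingers":0.3},{"delta_pos":[0,0,-1],"angular":[0,0,0],"fingers":0.3}]'; python3 -m jog '[{"delta_pos":[0,0,-0.5],"angular":[0,0,0],"fingers":0.3},{"delta_pos":[0,0,-1],"angular":[0,0,0],"fingers":0.3},{"delta_pos":[0,0,-1],"angular":[0,0,0],"fingers":0.3}]'
```

```text
time_s: 16.1
eef_pos: [604.4, 173.6, 188.1]
ee_rot: [0.0, 0.666, 0.746, 0.0]
force: [-3.8, 0.2, 6.5]
grip_width: 0.51
grip_force: 32.8
time_s: 16.48
eef_pos: [604.4, 173.6, 188.0]
ee_rot: [0.001, 0.666, 0.746, 0.001]
force: [-6.3, -1.1, 11.7]
grip_width: 0.506
grip_force: 33.4
```

The pair is seated on the bar. I'm relieving the preload, opening gently, then rising.

```bash
python3 -m jog '[{"delta_pos":[0,0,1],"angular":[0,0,0],"fingers":0.3},{"delta_pos":[0,0,1.5],"angular":[0,0,0],"fingers":0.45},{"delta_pos":[0,0,1.5],"angular":[0,0,0],"fingers":0.52},{"delta_pos":[0,0,1.5],"angular":[0,0,0],"fingers":0.56},{"delta_pos":[0,0,1.5],"angular":[0,0,0],"fingers":0.65},{"delta_pos":[0,0,1.5],"angular":[0,0,0],"fingers":0.8},{"delta_pos":[0,0,1.5],"angular":[0,0,0],"fingers":0.95},{"delta_pos":[0,0,1.5],"angular":[0,0,0],"fingers":0.95},{"delta_pos":[0,0,1.5],"angular":[0,0,0],"fingers":0.95}]' 20
python3 -m jog '[{"delta_pos":[0,0,5],"angular":[0,0,0],"fingers":0.95},{"delta_pos":[0,0,15],"angular":[0,0,0],"fingers":0.95},{"delta_pos":[0,0,35],"angular":[0,0,0],"fingers":0.95},{"delta_pos":[0,0,70],"angular":[0,0,0],"fingers":0.95},{"delta_pos":[0,0,110],"angular":[0,0,0],"fingers":0.95},{"delta_pos":[-50,-10,150],"angular":[0,0,0],"fingers":0.95},{"delta_pos":[-110,-20,170],"angular":[0,0,0],"fingers":0.95},{"delta_pos":[-160,-30,180],"angular":[0,0,0],"fingers":0.95},{"delta_pos":[-210,-30,180],"angular":[0,0,0],"fingers":0.95},{"delta_pos":[-210,-30,180],"angular":[0,0,0],"fingers":0.95}]'
python3 - <<'E'
from b import *
c=cap('side','s9.png'); t=cap('top','t9.png')
A=cv2.resize(c['pixels'][90:250,210:340],None,fx=3,fy=3,interpolation=cv2.INTER_CUBIC)
B=cv2.resize(t['pixels'][150:270,170:310],None,fx=2.8,fy=4*.7,interpolation=cv2.INTER_CUBIC)
H=np.zeros((480,A.shape[1]+B.shape[1],3),np.uint8);H[:A.shape[0],:A.shape[1]]=A;H[:B.shape[0],A.shape[1]:]=B
cv2.imwrite('pics/f9.png',np.clip(H*1.5,0,255).astype(np.uint8));print(H.shape)
for s in(-82,68): print(s,box(t,s,171,191),box(c,s,171,191))
for n,st,ce,r in blobs(t):
    if 180<ce[0]<310 and ce[1]>150: print(n,st,ce.round(1),plane(t,ce,191).round()[:2],r[2])
E
```

```text
time_s: 17.6
eef_pos: [604.4, 173.6, 187.5]
ee_rot: [-0.0, 0.666, 0.746, 0.0]
force: [-0.3, 0.3, 0.2]
grip_width: 0.948
grip_force: 0.0
time_s: 18.85
eef_pos: [392.2, 143.8, 369.3]
ee_rot: [0.001, 0.666, 0.746, 0.001]
force: [0.1, -0.5, 0.1]
grip_width: 0.954
grip_force: 0.0
(480, 782, 3)
-82 (array([261. , 179.8]), array([274.4, 200.6])) (array([283.1, 170. ]), array([302.3, 184. ]))
68 (array([198.3, 188.1]), array([212.7, 208.8])) (array([272. , 143.1]), array([289.2, 155.3]))
red [212 174  10   9  77] [216.6 178.1] [651. 146.] 90.0
red [201 189  11  19 189] [205.9 197.7] [604. 171.] 90.0
red [184 201  12  20 189] [189.3 210.5] [575. 210.] 83.6598129272461
red [203 221  24  11 150] [215.8 226.8] [535. 147.] 82.87498474121094
blue [270 166   7  10  54] [272.9 170.5] [667.  11.] 90.0
blue [255 168   5   9  39] [256.9 172.1] [664.  49.] 90.0
blue [262 180  12  19 191] [267.3 188.9] [623.  25.] 83.6598129272461
blue [285 187  13  20 206] [291.3 196.7] [603. -31.] 81.8698959350586
blue [260 213  24  12 157] [272.1 219.1] [550.  15.] 82.87498474121094
```

View pics/f9.png

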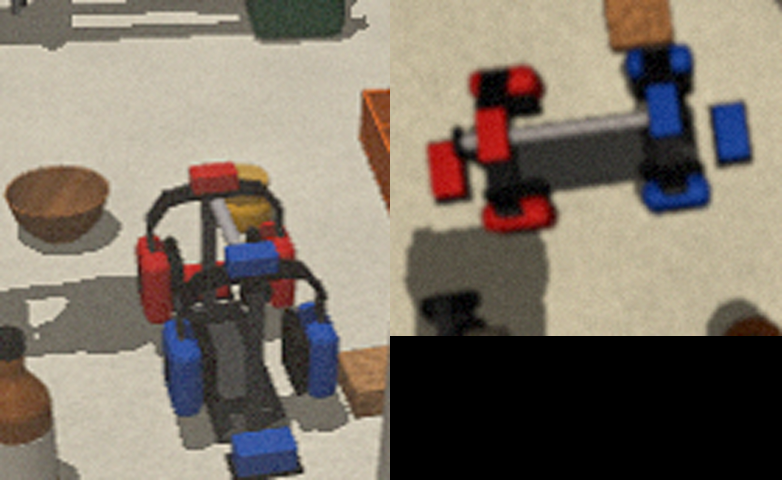

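Both pairs hang squarely. The blue block is at (267,189) with s≈-82, against its collar. The red block is at (206,198) with s≈+66, near the red end. They are well apart and the arm is clear, so I'm handing in.

```bash
python3 -m jog '[{"delta_pos":[0,0,0],"angular":[0,0,0],"fingers":0.95},{"delta_pos":[0,0,0],"angular":[0,0,0],"fingers":0.95},{"delta_pos":[0,0,0],"angular":[0,0,0],"fingers":0.95},{"delta_pos":[0,0,0],"angular":[0,0,0],"fingers":0.95}]'; python3 -c "
from rig import ctrl
print(ctrl.finish_job())"
```

```text
time_s: 19.45
eef_pos: [394.5, 143.6, 367.4]
ee_rot: [-0.0, 0.666, 0.746, -0.0]
force: [0.3, 0.3, -0.0]
grip_width: 0.952
grip_force: 0.0
the job is handed in; nothing more can be done
None
```

The job is handed in at 19.5 s: the blue pair was pushed up against the blue-end collar first, and the red pair then hung squarely across the bar about 16 mm short of the red-end collar, with both pairs clear of each other and the arm clear of everything.

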